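# Free the sprung hook of a mesh parts locker with a bridge key

### The arm

A 6-joint arm with a two-finger parallel gripper is mounted at the origin on the work surface. World frame = base frame: x ahead of the robot, y to its left, z up, the work surface at z = 0. Lengths are in mm, angles in rad, forces in N, time in s.
With the tool pointing down it reaches from about 250 to 725 mm from the base axis. Payload 4 kg.
Tool frame: the origin (TCP) lies midway between the tips of the shut fingers; the grasp point (between the pads) lies 19 mm behind it; x points along the fingers, y is the direction in which the jaws open and shut, and the axes are right-handed (so a half turn about x gives the same grasp; the last joint's range is limited). The gripper opens to 85 mm and grips with 20 to 120 N. Pads are 22 mm wide; open, the fingers measure 114 mm over their backs; the gripper's body (76 mm by 85 mm) begins 54 mm behind the grasp point. The pads swing forward as they close: fully open they stand 13 mm farther back than shut.
Start: joints at [1.25, 0.241, 0.005, 1.335, 0, 1.571], TCP at [157.661, 474.492, 231.306] pointing down, gripper open.
Joint ranges: [-2.72, 2.72], [-1.05, 1.87], [-1.09, 1.28], [-1.99, 2.15], [-1.42, 1.44], [-3.14, 3.14]. Speed limits (rad/s): [2.79, 2.79, 3.14, 3.14, 3.14, 3.14].

### API

Orientations are given as a 3x3 rotation matrix whose columns are the frame's x, y, z axes.
In Python, from cell import env, camera, calibration gives the robot as it stands. Calls block until the motion is done:
- env.goto(position, orientation): joint-space move of the TCP to a pose.
- env.line_to(position, attitude=None, v=150, threshold=None): straight line of the TCP; attitude=None keeps the orientation; v is the mean speed in mm/s. With threshold (N) it stops when the force on the tool has changed by that much, and returns True; else False.
- env.goto_joints(angles): joint-space move.
- env.command_gripper(opening): finger opening in mm; the grip force is fixed at half the most; returns when the fingers have stopped.
- env.sleep(seconds).
- env.solve_ik(position, orientation): joint angles nearest the present ones, or None.
- camera(name): name is "scene" or "top"; returns the picture (480x640x3 uint8, blue, green, red); there is no depth.
- calibration(name): a dict with "camera_matrix" (3x3 intrinsics, pixels), "R" (3x3) and "t" (3): a world point X has camera coordinates R X + t. Camera axes: x right, y down, z forward; pixel columns grow to the right and rows downward; lengths in mm; the calibration is good to about 2 mm. A picture is of the moment at which its call begins. calibration takes no time and is no camera call.
A pose or a line that the arm cannot do raises env.Unreachable and nothing moves.
- env.finish_job(): hands the job in, once; it reports no verdict.
Readings, each from a call of its own:
- env.current_time_s(): time.
- env.current_joint_positions(): joint angles.
- env.current_dq(): joint speeds.
- env.current_effort(): joint torques, N m.
- env.current_tcp_pos(): TCP position.
- env.current_ee_rot(): TCP orientation.
- env.current_wrist_force(): force on the tool from outside, world axes, zero at the start.
- env.current_ft_torque(): the same for the moment, N m.
- env.current_grip_width(): finger opening in mm.
Only numpy, scipy, OpenCV 4.12 (cv2) and the standard library are available. Lean on these libraries where they do the work, as an engineer would, in place of code of your own. Each camera call takes 0.05 s, during which the arm holds its last target.

### The job

The mesh door of the small parts locker is held by a sprung hook under the narrow slot in its top. Draw the bridge-shaped steel key out from under the low shelf by its foot end, stand it on the bench clear of the shelf and let go; then take it again above its blade, push the blade down through the slot until the hook lets the door spring open, and stand the key back on the bench, upright on its blade and foot, clear of the shelf and the locker. Leave the can, the brush and the tray where they are.

Things in the scene. Friction and masses are not known exactly. Their poses are not given: they have to be found in the camera images.
- key_mid (a point): Middle of the bar of the loose steel bridge key (280 g): bar 150 mm long, 16 wide, 16 high (underside 65 up when standing) on two legs 60 either side of this point, each 8 thick along the bar, 24 wide. +x leg: plain blade; -x leg: has a flat foot plate 60 wide, 24 along the bar, 6 thick. x = foot to blade, z = up. At the start the blade is under the shelf and 45-65 mm of the foot end stick out.
- key_foot_end (a point): On the key: bar centre (half-way up the bar) directly above the foot leg, 60 mm from the middle; the bar runs on 15 mm beyond. Axes as key_mid.
- key_blade_end (a point): On the key: bar centre (half-way up the bar) directly above the blade leg, 60 mm from the middle; the bar runs on 15 mm beyond. Axes as key_mid. The place to hold it for pressing.
- key_blade_tip (a point): On the key: centre of the lower end of the blade (8 mm along the bar by 24 mm across), 73 mm below key_blade_end.
- shelf: Fixed low steel riser shelf; origin on the bench under its centre. Plate 140 mm (x) by 160 mm (y), underside 97 and top 103 mm above the bench, on two side walls 6 mm thick at y = +-77 mm; steel straps lie on top up to 114 mm high. Open at its back and at its front, its own -x side, which faces roughly to the robot.
- locker: Fixed grey steel parts locker, 180 mm deep (x), 170 mm wide (y), 140 mm high; origin on the bench under its centre. Its own -x side is the front, with the mesh door, which faces away from the robot. The latch side, with the slot, is +y; the door's upright hinge is at the -y front corner.
- slot (a point): Centre of the slot in the locker's top (plate 4 mm thick), at the top face, 140 mm above the bench, 45 mm inside both the front and the +y side. Axes as the locker: 40 mm along x, 22 mm along y. Fingers do not fit. The blade fits with its 24 mm width along x, the bar along the locker's y, the foot hanging outside the +y side.
- hook (a joint): Sprung steel hook under the slot, pivoted at its rear: 0 = up, engaged; 0.15 rad = down on its stop. Its pad, 36 by 24 mm, lies 22 mm below the locker's top face right under the slot, and sinks about 1.05 mm per 0.01 rad. The door is let go about 7 mm down (0.065 rad); the stop is about 16 mm down. About 4 N starts it, about 8 N at 12 mm; it springs back up.
- door (a joint): Angle of the sprung mesh door (166 mm wide, 128 mm high, upright hinge): 0 = shut, held by the hook; when freed it swings open by itself to about 1.1 rad, its free edge sweeping out in front of the locker.
- oil_can: Bystander: loose round metal can, 66 mm across, 110 mm high; origin under its centre.
- brush: Bystander: loose hand brush about 190 mm long lying on the bench; origin under its middle.
- tray: Bystander: loose grey open tray of steel pieces, 160 by 120 by 45 mm; origin under its centre.
Mind the look-alikes: they are no part of the job. What is shaped like the shelf but red or turquoise is not meant.

How it is judged (in metres and radians):
On the way, in this order (a step that is already met when the one before it is completed fails the run):
1. the key stands on the bench clear of the shelf (blade more than 100 mm from the shelf's centre) and is let go, the door still shut (horizontal distance between key_blade_tip and shelf above 0.1 m and height (world z) of key_mid below 0.079 m and angle between key_mid's own z axis and vertical below 0.1 rad and contact force between the fingers and anything else below 0.3 N and value of joint door below 0.1 rad), for 0.2 s.
2. the key's blade is down through the slot and holds the hook down (z of key_blade_tip in the frame of slot below -0.022 m and horizontal distance between key_blade_tip and slot below 0.03 m and value of joint hook above 0.05 rad), for 0.02 s.
At the end, for the whole second after the job is handed in: The door has sprung open (more than 0.6 rad), the hook is up again (under 0.03 rad), and the key stands free on the bench on its blade and foot (bar's middle 67 to 79 mm up, within 0.1 rad of upright), its blade more than 100 mm from the shelf's and the locker's centres (value of joint door above 0.6 rad and value of joint hook below 0.03 rad and height (world z) of key_mid between 0.067 and 0.079 m and angle between key_mid's own z axis and vertical below 0.1 rad and horizontal distance between key_blade_tip and shelf above 0.1 m and horizontal distance between key_blade_tip and locker above 0.1 m); the robot touches nothing.
It fails at once if the can, the brush or the tray is pushed more than 50 mm (distance of any of oil_can, brush, tray from where it was at the start of the episode above 0.05 m).
It also fails if it takes over 61 s, if anything falls off the work surface, if the arm or the gripper's body presses on something with over 40 N, if the wrist force passes 120 N, or if a joint passes its speed limit or range.

## Working session

There is one attempt and no reset: what is moved stays moved. The work goes in short steps, each a Python script; the robot and the scene stay as the last script left them, time stands still between calls to the robot, and variables do not carry over. Pictures are saved under pics/ and viewed, and the job is handed in when it is done.

```bash
ls; mkdir -p pics; python3 - <<'E'
from cell import env,camera,calibration
import cv2
for n in("scene","top"):
    cv2.imwrite(f"pics/{n}0.png",camera(n)); c=calibration(n); print(n,c)
print(env.current_time_s())
E
```

```text
pics
scene {'camera_matrix': array([[536.49242842,   0.        , 316.13471221],
       [  0.        , 536.49242842, 242.66857126],
       [  0.        ,   0.        ,   1.        ]]), 'R': array([[ 0.88907453,  0.45776099, -0.00116791],
       [ 0.30885207, -0.60173922, -0.73655978],
       [-0.33787111,  0.65449582, -0.67637144]]), 't': array([-424.44982523, -189.96477969, 1718.29602337])}
top {'camera_matrix': array([[455.72802329,   0.        , 323.72413533],
       [  0.        , 455.72802329, 228.76747643],
       [  0.        ,   0.        ,   1.        ]]), 'R': array([[-0.02273581, -0.99962039,  0.01556172],
       [-0.99035481,  0.02039159, -0.13704571],
       [ 0.13667636, -0.01852747, -0.99044248]]), 't': array([-162.79687831,  567.41130827, 1219.55796157])}
0.1
```

View pics/scene0.png

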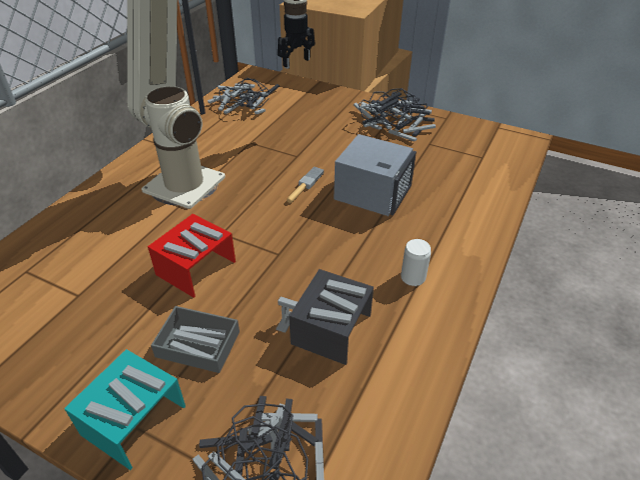

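View pics/top0.png

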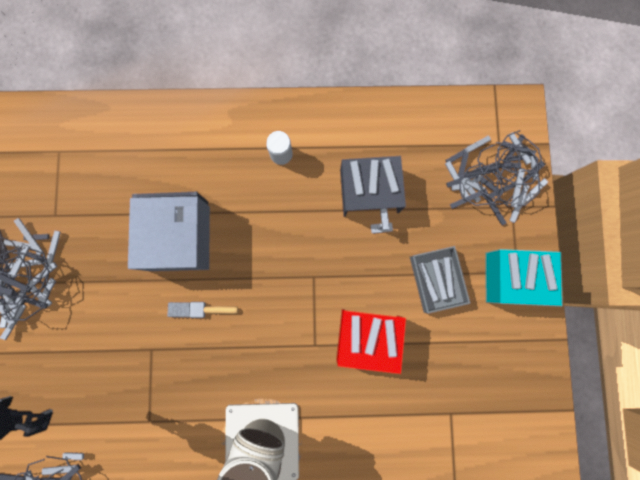

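The scene shows the black shelf near (373,183) in top, with the key's foot end sticking out at about (382,225). The locker is at (168,232) with its slot at (179,213), and the tray is at (440,280). I'll zoom in on these.

```bash
python3 - <<'E'
import cv2,numpy as np
t=cv2.imread("pics/top0.png");s=cv2.imread("pics/scene0.png")
z=lambda im,x0,y0,w,h:cv2.resize(im[y0:y0+h,x0:x0+w],(400,300),interpolation=cv2.INTER_NEAREST)
cv2.imwrite("pics/z1.png",np.vstack([np.hstack([z(t,330,150,100,75+25),z(t,120,180,100,100)][:2]),np.hstack([z(s,260,260,120,90),z(s,330,130,100,75)])]))
E
```

```text
(no output)
```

View pics/z1.png

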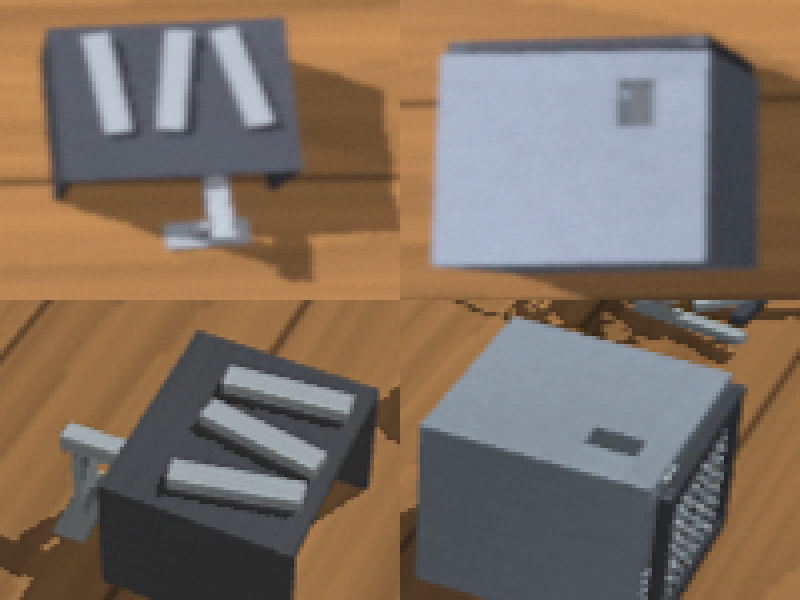

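```bash
cat > h.py <<'E'
import cv2,numpy as np
from cell import env,camera,calibration
def ray(n,px,z):
    c=calibration(n);K,R,t=c["camera_matrix"],c["R"],np.array(c["t"])
    px=np.atleast_2d(np.array(px,float));d=np.c_[px,np.ones(len(px))]@np.linalg.inv(K).T@R
    C=-R.T@t;return C+d*((z-C[2])/d[:,2])[:,None]
def proj(n,X):
    c=calibration(n);p=(np.atleast_2d(X)@c["R"].T+c["t"])@c["camera_matrix"].T
    return p[:,:2]/p[:,2:]
E
python3 - <<'E'
from h import *
np.set_printoptions(precision=1,suppress=True,linewidth=200)
t=cv2.imread("pics/top0.png")
g=t.max(2).astype(int); print("bar rows");print(g[205:236,366:400])
hsv=cv2.cvtColor(t,cv2.COLOR_BGR2HSV)
# locker top
m=((hsv[...,1]<90)&(g>130)).astype(np.uint8)*255; m[:, :110]=0;m[:,225:]=0;m[:180]=0;m[285:]=0
c=max(cv2.findContours(m,0,2)[0],key=cv2.contourArea);r=cv2.minAreaRect(c);b=cv2.boxPoints(r);print(r);P=ray("top",b,140);print(P,np.linalg.norm(np.diff(P,axis=0),axis=1))
sm=m.copy();
cc=cv2.findContours(m,cv2.RETR_CCOMP,2);
for q,hh in zip(cc[0],cc[1][0]):
    if hh[3]>=0: rr=cv2.minAreaRect(q);print("hole",rr,ray("top",cv2.boxPoints(rr),140))
# shelf top dark
m=(g<100).astype(np.uint8)*255;
m[:,:335]=0;m[:,410:]=0;m[:150]=0;m[198:]=0
m=cv2.morphologyEx(m,cv2.MORPH_CLOSE,np.ones((9,9)))
c=max(cv2.findContours(m,0,2)[0],key=cv2.contourArea);r=cv2.minAreaRect(c);print(r)
print(g[180:225,345:352].T[0])
E
```

```text
bar rows
[[107 106 108 ... 106 108 105]
 [104 107 105 ...  98 100  98]
 [103 103 103 ...  74  75  75]
 ...
 [185 187 186 ... 116 112 110]
 [187 185 186 ... 112 110 106]
 [185 185 186 ... 110 109 106]]
((161.98501586914062, 231.46070861816406), (69.06969451904297, 76.1000747680664), 0.8951737284660339)
[[458.8 320.5 140. ]
 [652.8 324.5 140. ]
 [646.6 148.8 140. ]
 [452.4 148.8 140. ]] [194.  175.8 194.2]
hole ((180.00001525878906, 219.00003051757812), (1.4142134189605713, 1.4142134189605713), 45.0) [[582.6 193.6 140. ]
 [585.1 191.1 140. ]
 [582.5 188.6 140. ]
 [580.  191.  140. ]]
hole ((181.00001525878906, 218.00003051757812), (1.4142134189605713, 1.4142134189605713), 45.0) [[585.1 191.1 140. ]
 [587.6 188.7 140. ]
 [585.  186.1 140. ]
 [582.5 188.6 140. ]]
hole ((180.00001525878906, 217.00003051757812), (1.4142134189605713, 1.4142134189605713), 45.0) [[587.7 193.7 140. ]
 [590.3 191.2 140. ]
 [587.6 188.7 140. ]
 [585.1 191.1 140. ]]
hole ((179.0, 215.00001525878906), (1.4142134189605713, 1.4142134189605713), 45.0) [[592.9 196.4 140. ]
 [595.5 193.9 140. ]
 [592.8 191.3 140. ]
 [5
[... 298 characters left out ...]
191.5 140. ]
 [597.9 188.9 140. ]
 [595.4 191.3 140. ]]
hole ((179.0, 212.00001525878906), (1.4142134189605713, 1.4142134189605713), 45.0) [[600.7 196.5 140. ]
 [603.2 194.  140. ]
 [600.6 191.5 140. ]
 [598.  193.9 140. ]]
hole ((178.70001220703125, 208.1000213623047), (6.7082037925720215, 4.0249223709106445), 26.56505012512207) [[610.2 204.8 140. ]
 [619.4 200.5 140. ]
 [611.3 185.1 140. ]
 [602.1 189.5 140. ]]
((369.0924072265625, 179.4752960205078), (22.141189575195312, 36.20629119873047), 3.4682295322418213)
[105 107 105 104 106 105 105 104 106 103 104 105 102 101 101  98 100  99  96  97  97  97  96  95  97  93  93  92  89  84  76  64  54  49  59  70  98 137 170 185 188 192 196 196 193]
```

```bash
python3 - <<'E'
from h import *
np.set_printoptions(precision=1,suppress=True,linewidth=220,threshold=10**6)
t=cv2.imread("pics/top0.png").astype(int);s=cv2.imread("pics/scene0.png").astype(int)
def cen(im,x0,y0,x1,y1,n):
    a=im[y0:y1,x0:x1].mean(2);bg=np.median(a);w=np.clip(bg-a-12,0,None);yy,xx=np.mgrid[y0:y1,x0:x1]
    p=(w*xx).sum()/w.sum(),(w*yy).sum()/w.sum();print(n,bg,p,ray(n,[p],140)[0],ray(n,[p],134)[0]);print(a.astype(int))
cen(t,168,200,192,228,"top")
cen(s,370,156,398,176,"scene")
g=t.mean(2).astype(int)
print("bar");print(g[206:236,368:400])
print("rowedge locker y=255");print(g[255,120:215]);print(g[200:215:5,120:215]); 
E
```

```text
top 176.83333333333331 (np.float64(178.3593583599574), np.float64(213.87892705005328)) [595.8 195.5 140. ] [596.9 197.3 134. ]
[[181 182 181 179 181 179 179 179 178 179 181 179 178 175 178 175 176 177 175 178 178 177 175 177]
 [179 180 182 180 179 178 178 178 177 178 179 177 177 176 175 174 173 178 176 176 176 175 175 177]
 [180 180 183 180 179 178 177 177 178 179 179 179 178 176 175 175 176 174 175 176 174 174 172 175]
 [178 181 180 180 180 181 178 178 178 179 180 180 177 176 177 176 176 176 175 175 174 173 174 176]
 [180 180 183 180 179 181 178 178 177 179 179 176 179 176 177 174 176 175 176 176 175 174 174 175]
 [180 179 181 180 179 177 176 171 173 172 172 171 171 170 170 173 174 176 174 175 176 175 175 176]
 [178 179 179 179 178 175 166 155 148 149 153 147 147 146 147 157 170 178 178 178 180 180 182 178]
 [178 179 179 179 176 174 156 135 127 129 130 128 127 126 132 149 171 179 181 182 181 182 182 181]
 [176 179 179 178 180 174 154 126 116 120 119 120 117 118 126 151 173 182 183 182 182 182 182 182]
 [180 179 180 179 177 172 154 131 125 125 122 121 120 119 129 155 175 181 185 184 
[... 9010 characters left out ...]
184 185 185 186 184 181 181 183 183 186 184 185 186 185 183 181 180 181 183 184 183 182 185 184 183 183 183 183 182 180 180 180 179 181 180 179 177
  176 171 173 172 172 171 171 170 170 173 174 176 174 175 176 175 175 176 178 177 176 173 151 108  75  67  68  68  70  69  69  70  67  64  67  72  76  79  78  77  79]
 [131 130 130 131 132 131 129 132 137 157 177 183 183 183 183 183 183 184 181 182 181 182 184 183 183 183 181 183 182 183 182 180 181 182 180 181 181 180 179 177 178 177 177 178 178 178 179 179 179 179 177 178 177 173
  157 145 148 138 127 125 123 124 133 158 175 182 185 184 181 182 182 182 181 180 182 178 156 110  76  68  68  70  69  68  68  68  69  68  67  72  76  76  78  76  75]]
```

```bash
python3 - <<'E'
from h import *
np.set_printoptions(precision=1,suppress=True,linewidth=220,threshold=10**6)
t=cv2.imread("pics/top0.png").astype(float).mean(2);s=cv2.imread("pics/scene0.png").astype(float).mean(2)
def edge(row,x0,x1,th,rise):
    a=t[row,x0:x1];
    for i in range(len(a)-1):
        if rise and a[i]<th<=a[i+1] or (not rise and a[i]>=th>a[i+1]): return x0+i+(th-a[i])/(a[i+1]-a[i])
L=[(edge(r,376,386,145,True),r) for r in range(213,224)];Rr=[(edge(r,384,392,145,False),r) for r in range(213,224)]
for e in(L,Rr):
    print(np.array(e).T[0])
c=[((a[0]+b[0])/2,a[1]) for a,b in zip(L,Rr)]
W=ray("top",c,81);d=np.polyfit(W[:,0],W[:,1],1);print("bar line y=",d,"x",W[0],W[-1]);
print("width",ray("top",[L[4]],81)-ray("top",[Rr[4]],81))
# end row: cols 384-386
for cc in(384,385,386):print(t[224:234,cc])
print("end pt",ray("top",[(385.2,229.0)],81))
# locker side edges
for lo,hi,th,ri in((122,140,158,True),(186,204,125,False)):
    P=np.array([(edge(r,lo,hi,th,ri),r) for r in range(200,262,3)],float);W=ray("top",P,140)
    p=np.polyfit(W[:,0],W[:,1],1);print("side",p,np.arctan(p[0]),"y at 595",np.polyval(p,595), "ends",W[0],W[-1])
# shelf sides
tt=t
def hedge(lo,hi,th,ri,rows,z):
    P=np.array([(edge(r,lo,hi,th,ri),r) for r in rows if edge(r,lo,hi,th,ri)],float);W=ray("top",P,z)
    p=np.polyfit(W[:,0],W[:,1],1);print("shelf side",p,np.arctan(p[0]),W[0],W[-1]);print(P[:,0])
print(t[165,335:350],t[190,335:350],t[165,396:412],t[190,396:412])
# scene slot
a=s[161:169,375:392];w=np.clip(140-a,0,None);yy,xx=np.mgrid[161:169,375:392];p=((w*xx).sum()/w.sum(),(w*yy).sum()/w.sum());print("scene slot",p,ray("scene",[p],140), "proj of top est",proj("scene",[595.8,195.6,140]))
a=t[206:222,173:183]
E
```

```text
[381.1 380.8 380.9 381.1 381.2 381.2 381.2 381.3 381.4 381.5 381.2]
[386.7 386.9 387.  387.  387.1 387.4 387.7 387.9 387.9 388.1 388.3]
bar line y= [   0.1 -374.2] x [ 597.7 -337.3   81. ] [ 570.4 -338.5   81. ]
width [[ 0.3 16.   0. ]]
[204.7 203.7 205.7 207.3 197.7 155.3 121.  111.  107.  118.7]
[207.  208.  208.7 207.3 195.7 151.7 120.3 109.3 102.7 116. ]
[204.3 204.3 204.  203.7 192.3 149.  121.3 107.7  96.3 103. ]
end pt [[ 554.1 -339.    81. ]]
side [  0. 318.] 0.0036950813381542505 y at 595 320.24747842543155 ends [634.2 320.8 140. ] [481.2 319.6 140. ]
side [  0.  148.3] 0.0016505413543028969 y at 595 149.30732701860865 ends [630.8 149.1 140. ] [477.5 148.9 140. ]
[134.3 133.3 133.7 136.  130.7 113.7  90.3  88.7  94.3  99.   96.3  94.7  97.3  96.3 102. ] [132.7 132.3 132.  131.3 132.7 125.7 105.3  80.   75.7  88.3  95.7  97.   96.7  95.7  96.7] [101.7  99.7 100.7 102.  100.7 113.3 131.  136.7 138.3 139.  139.3 137.7 139.3 140.3 139.7 140. ] [183.7 161.  119.   85.3  85.3  94.7  97.3  97.   86.   80.3  78.7  80.   79.3  77.3  78.7  79. ]
scene slot (np.float64(383.3699883223044), np.float64(165.02744258466328)) [[597.1 191.5 140. ]] proj of top est [[383.5 164.2]]
```

```bash
cat >> h.py <<'E'
def down(a):  # a = bar yaw (foot->blade), tool z along bar
    c,s=np.cos(a),np.sin(a); return np.array([[0,-s,c],[0,c,s],[-1,0,0]],float)
E
python3 - <<'E'
from h import *
np.set_printoptions(precision=2,suppress=True,linewidth=220)
print(env.current_joint_positions(),env.current_ee_rot())
for n,px,z in (("tray",[(412,254),(454,247),(470,303),(426,314)],45),("red",[(341,312),(406,316),(402,373),(337,365)],103),("can",[(278,140)],110),("shelf",[(341,160),(403,157),(405,209),(344,213)],103)):
    print(n,ray("top",px,z)[:,:2].tolist())
a=.05
for p,an in(((569,-338.3,100),a),((569,-338.3,67),a),((389,-347,67),a),((509,-341,67),a),((509,-341,240),a),((596,194.7,240),np.pi/2),((596,194.7,170),np.pi/2),((500,-20,67),np.pi/2)):
    for k in(0,np.pi):
        print(p,k,env.solve_ik(np.array(p,float),down(an+k)))
E
```

```text
[ 1.25  0.24  0.    1.34 -0.    1.57] [[-0.    0.32  0.95]
 [-0.    0.95 -0.32]
 [-1.   -0.    0.  ]]
tray [[488.3064544757917, -415.37340952381663], [505.09846028944827, -532.2216767962648], [352.1535404620487, -566.2723672512138], [325.6871330771183, -445.2058165658982]]
red [[338.9302112282162, -213.2507626409115], [324.92522822066246, -379.7714882881361], [183.89671854301517, -362.93399566921676], [207.5731094368192, -199.47846502494593]]
can [[796.6005697738207, -56.75895503469249]]
shelf [[740.3892838718648, -224.47042412710272], [745.6824660971819, -391.6890667993462], [603.5221308006758, -390.3704305683208], [596.017622192867, -228.36496154219586]]
(569, -338.3, 100) 0 [-0.54  0.64  0.27  1.21  0.   -0.59]
(569, -338.3, 100) 3.141592653589793 [-0.54  0.64  0.27  1.21  0.    2.56]
(569, -338.3, 67) 0 [-0.54  0.66  0.23  1.14  0.   -0.59]
(569, -338.3, 67) 3.141592653589793 [-0.54  0.66  0.23  1.14  0.    2.56]
(389, -347, 67) 0 [-0.73  0.41 -0.21  0.95  0.   -0.78]
(389, -347, 67) 3.141592653589793 [-0.73  0.41 -0.21  0.95  0.    2.36]
(509, -341, 67) 0 [-0.59  0.57  0.06  1.06  0.   -0.64]
(509, -341, 67) 3.141592653589793 [-0.59  0.57  0.06  1.06  0.    2.5 ]
(509, -341, 240) 0 [-0.59  0.47  0.36  1.46  0.   -0.64]
(509, -341, 240) 3.141592653589793 [-0.59  0.47  0.36  1.46  0.    2.5 ]
(596, 194.7, 240) 0 [ 0.32  0.5   0.41  1.48  0.   -1.26]
(596, 194.7, 240) 3.141592653589793 [0.32 0.5  0.41 1.48 0.   1.89]
(596, 194.7, 170) 0 [ 0.32  0.52  0.26  1.31  0.   -1.26]
(596, 194.7, 170) 3.141592653589793 [0.32 0.52 0.26 1.31 0.   1.89]
(500, -20, 67) 0 [-0.04  0.38 -0.26  0.93  0.   -1.61]
(500, -20, 67) 3.141592653589793 [-0.04  0.38 -0.26  0.93  0.    1.53]
```

```bash
python3 - <<'E'
from h import *
np.set_printoptions(precision=2,suppress=True)
a=.05
env.goto(np.array([569,-338.3,190.]),down(a)); env.command_gripper(50)
env.line_to(np.array([569,-338.3,110.]));
cv2.imwrite("pics/s1.png",camera("scene"))
cv2.imwrite("pics/t1.png",camera("top"))
print(env.line_to(np.array([569,-338.3,68.]),v=60,threshold=6),env.current_tcp_pos(),env.current_time_s(),env.current_wrist_force())
cv2.imwrite("pics/s2.png",camera("scene"))
s=[cv2.imread(f"pics/{k}.png")[190:340,200:400] for k in("s1","s2")]
t=cv2.imread("pics/t1.png")[140:290,280:480]
cv2.imwrite("pics/z2.png",cv2.resize(np.hstack([s[0],s[1]]),(800,300),interpolation=2))
E
```

```text
False [ 569.24 -338.42   68.22] 5.3667 [ 0.47 -0.19  0.07]
```

View pics/z2.png

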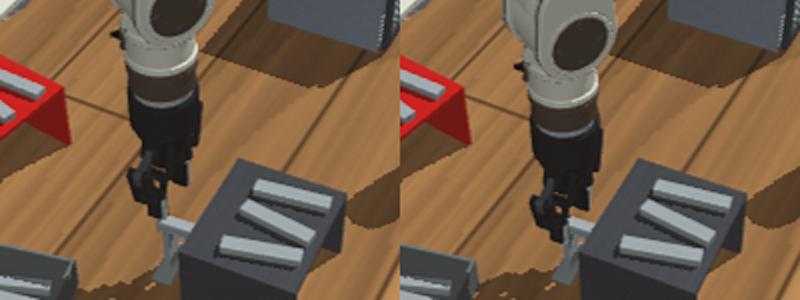

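The fingers straddle the bar's foot end at about (365,225) in the right-hand crop, clear of the shelf. Next I close the gripper and draw the key out.

```bash
python3 - <<'E'
from h import *
np.set_printoptions(precision=2,suppress=True)
env.command_gripper(5); print(env.current_grip_width(),env.current_tcp_pos(),env.current_wrist_force(),env.current_ft_torque())
p=np.array(env.current_tcp_pos()); d=np.array([np.cos(.05),np.sin(.05),0])
env.line_to(p-25*d,v=50);print(env.current_wrist_force(),env.current_grip_width())
env.line_to(p-175*d,v=100);print(env.current_wrist_force(),env.current_tcp_pos(),env.current_time_s())
cv2.imwrite("pics/s3.png",camera("scene"));cv2.imwrite("pics/t3.png",camera("top"))
s=cv2.imread("pics/s3.png")[190:340,200:400];t=cv2.imread("pics/t3.png")[150:300,280:480]
cv2.imwrite("pics/z3.png",cv2.resize(np.hstack([s,t]),(800,300),interpolation=2))
E
```

```text
14.415976376349297 [ 569.38 -338.69   68.63] [ 0.48 -0.98  1.03] [-0.15 -0.01 -0.03]
[-3.76  0.39  3.46] 13.888954746955644
[-1.79  0.29  1.11] [ 394.3  -347.42   68.58] 8.1167
```

View pics/z3.png

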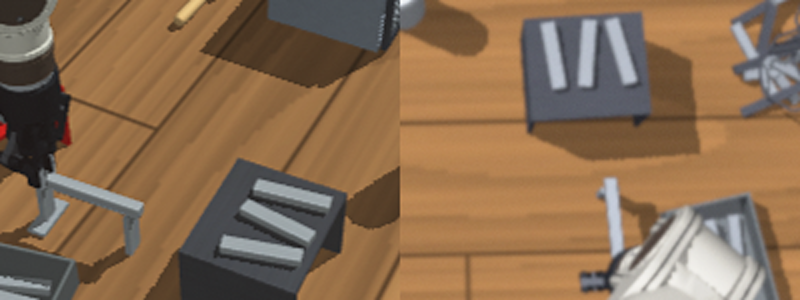

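The key is out, with its blade end at about (608,180) in the top crop, and it is standing. Now I release and re-measure it.

```bash
python3 - <<'E'
from h import *
np.set_printoptions(precision=2,suppress=True)
env.command_gripper(50);env.sleep(.1);p=np.array(env.current_tcp_pos())
env.line_to(p+[0,0,60],v=150);env.sleep(.3)
env.line_to(p+[-60,150,122],v=300)
cv2.imwrite("pics/s4.png",camera("scene"));cv2.imwrite("pics/t4.png",camera("top"));print(env.current_time_s(),env.current_wrist_force())
s=cv2.imread("pics/s4.png")[190:340,200:400];t=cv2.imread("pics/t4.png")[190:310,330:490]
cv2.imwrite("pics/z4.png",np.hstack([cv2.resize(s,(400,300),interpolation=2),cv2.resize(t,(400,300),interpolation=2)]))
E
```

```text
10.425 [ 0.18 -0.01 -0.4 ]
```

View pics/z4.png

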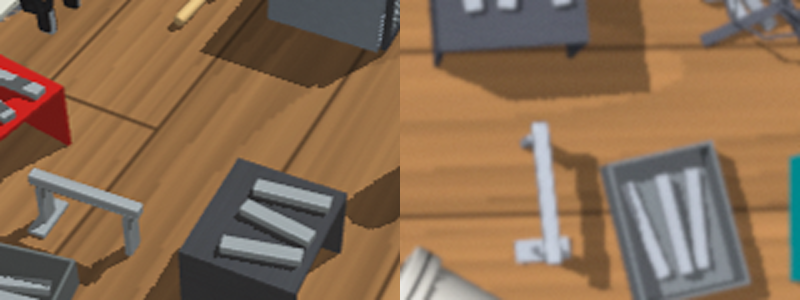

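The key stands free on the bench, with its bar running from about (386,239) to (391,295) in top. I'll locate the bar by mask.

```bash
cat >> h.py <<'E'
def bar(im,x0,y0,x1,y1,z=81,th=180):
    g=im.mean(2);m=np.zeros(g.shape,np.uint8);m[y0:y1,x0:x1]=(g[y0:y1,x0:x1]>th)*255
    m=cv2.morphologyEx(m,cv2.MORPH_OPEN,np.ones((3,3)))
    c=max(cv2.findContours(m,0,1)[0],key=cv2.contourArea);m2=np.zeros_like(m);cv2.drawContours(m2,[c],-1,255,-1)
    y,x=np.nonzero(m2);W=ray("top",np.c_[x,y],z)[:,:2]
    r=cv2.minAreaRect(W.astype(np.float32));return r,cv2.boxPoints(r)
E
python3 - <<'E'
from h import *
np.set_printoptions(precision=2,suppress=True,linewidth=200)
t=cv2.imread("pics/t4.png")
for th in(160,180,190):print(bar(t,376,230,402,300,th=th))
g=t.mean(2).astype(int)
for r in(242,250,260,270,280,284): print(r,g[r,376:402])
print(g[232:244,386],g[286:302,391])
E
```

```text
(((454.298583984375, -336.89111328125), (52.83038330078125, 145.96572875976562), 87.79462432861328), array([[ 380.35, -360.48],
       [ 526.21, -366.1 ],
       [ 528.24, -313.3 ],
       [ 382.39, -307.69]], dtype=float32))
(((453.3913879394531, -346.9579772949219), (144.0807647705078, 22.45537757873535), 3.7380659580230713), array([[ 380.77, -340.45],
       [ 382.24, -362.86],
       [ 526.01, -353.47],
       [ 524.55, -331.06]], dtype=float32))
(((454.174072265625, -342.6112976074219), (141.48043823242188, 13.14432144165039), 3.6513962745666504), array([[ 383.16, -340.56],
       [ 384.  , -353.68],
       [ 525.19, -344.66],
       [ 524.35, -331.55]], dtype=float32))
242 [127 128 127 129 128 132 151 190 205 207 207 203 192 159 135 128 130 131 130 132 130 130 130 130 131 130]
250 [133 134 131 123 115 104 104 139 187 205 207 205 201 185 135  95  85  86  91  99 108 121 125 128 128 130]
260 [125 125 126 124 125 125 125 128 148 188 204 205 205 202 188 156 131 129 128 128 128 126 125 120 100  80]
270 [118 117 116 116 117 117 117 118 120 143 184 200 204 204 204 190 154 127 119 121 120 121 119 119 117 109]
280 [137 137 136 135 136 135 136 135 135 137 150 182 199 205 206 202 191 157 132 128 130 131 131 131 131 125]
284 [135 135 134 135 139 138 142 143 142 144 146 159 187 206 206 201 193 167 162 166 164 148 137 135 139 137]
[135 132 131 127 123 123 137 180 201 205 207 205] [205 206 206 206 207 209 208 206 194 154 127 131 136 138 140 140]
```

```bash
python3 - <<'E'
from h import *
np.set_printoptions(precision=2,suppress=True,linewidth=200)
print("bar ends",ray("top",[(385.8,238.7),(391.4,294.7)],81)[:,:2])
a=.065;B=np.array([514.1,-338.7,0])
env.goto(B+[0,0,170.],down(a));env.line_to(B+[0,0,90.]);print(env.line_to(B+[0,0,67.5],v=60,threshold=6),env.current_wrist_force())
cv2.imwrite("pics/s5.png",camera("scene"))
env.command_gripper(5); print(env.current_grip_width(),env.current_tcp_pos(),env.current_wrist_force())
p=np.array(env.current_tcp_pos());env.line_to(p+[0,0,30],v=60);env.sleep(.2)
print(env.current_wrist_force(),env.current_ft_torque(),env.current_grip_width(),env.current_time_s())
cv2.imwrite("pics/s6.png",camera("scene"))
s=[cv2.imread(f"pics/{k}.png")[190:340,200:400] for k in("s5","s6")]
cv2.imwrite("pics/z5.png",cv2.resize(np.hstack(s),(800,300),interpolation=2))
E
```

```text
bar ends [[ 527.94 -339.55]
 [ 379.6  -348.15]]
False [0.29 0.88 1.46]
14.565738692378131 [ 514.53 -339.33   68.1 ] [-0.54 -0.83  0.7 ]
[-0.48  0.69 -3.13] [-0.02 -0.22  0.03] 14.264071098240002 13.8667
```

View pics/z5.png

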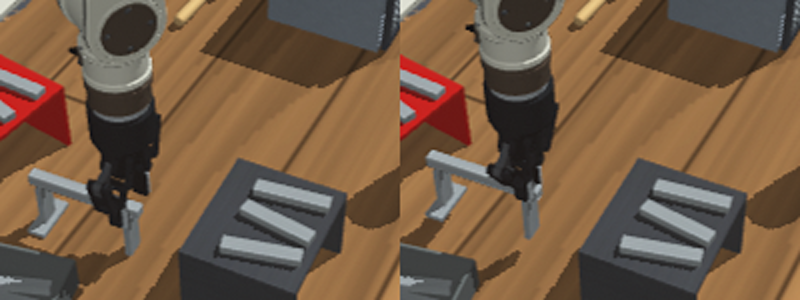

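The key is gripped above the blade and lifted level: both ends rose about 9 px. Next I carry it over the slot.

```bash
python3 - <<'E'
from h import *
np.set_printoptions(precision=2,suppress=True,linewidth=200)
p=np.array(env.current_tcp_pos());env.line_to([p[0],p[1],250.],v=150)
env.goto(np.array([596,194.7,250.]),down(np.pi/2+.003));env.line_to(np.array([596,194.7,228.]),v=60);env.sleep(.2)
print(env.current_tcp_pos(),env.current_ft_torque(),env.current_time_s())
cv2.imwrite("pics/s7.png",camera("scene"));cv2.imwrite("pics/t7.png",camera("top"))
s=cv2.imread("pics/s7.png")[60:225,300:520];t=cv2.imread("pics/t7.png")[150:300,100:300]
cv2.imwrite("pics/z7.png",np.hstack([cv2.resize(s,(400,300),interpolation=2),cv2.resize(t,(400,300),interpolation=2)]))
E
```

```text
[596.26 194.84 228.47] [ 0.22 -0.04 -0.03] 17.75
```

View pics/z7.png

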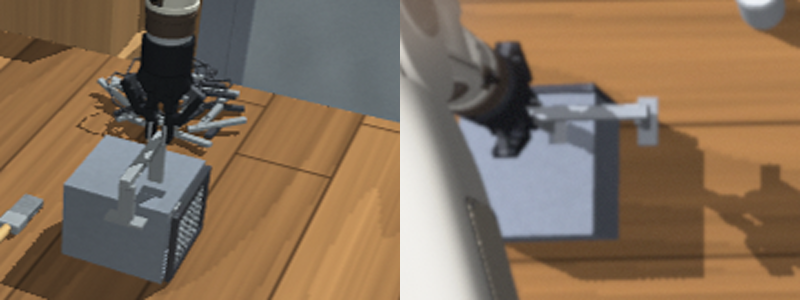

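```bash
python3 - <<'E'
from h import *
im=cv2.imread("pics/s7.png")
# tip corners at z=160ish (TCP 228.5-68.1)
z=160.4
P=[(596+dx,194.7+dy,z) for dx,dy in((12,-4),(-12,-4),(12,4),(-12,4))]+[(596,194.7-120-12,z),(596+30,194.7-132,z),(596-30,194.7-132,z)]
q=proj("scene",P);print(q.round(1))
x0,y0=350,110;f=8
v=cv2.resize(im[y0:y0+75,x0:x0+90],None,fx=f,fy=f,interpolation=cv2.INTER_NEAREST)
for a in q: cv2.circle(v,tuple(((a-[x0,y0]+.5)*f).astype(int).tolist()),3,(0,0,255),-1)
S=proj("scene",[(596+dx,194.7+dy,140) for dx,dy in((20,-11),(-20,-11),(-20,11),(20,11))]);cv2.polylines(v,[((S-[x0,y0]+.5)*f).astype(np.int32)],True,(0,255,0),1)
cv2.imwrite("pics/z8.png",v)
E
```

```text
[[387.4 160.2]
 [379.6 158. ]
 [388.5 158.8]
 [380.7 156.7]
 [365.7 182.8]
 [376.  185.8]
 [355.6 179.8]]
```

View pics/z8.png

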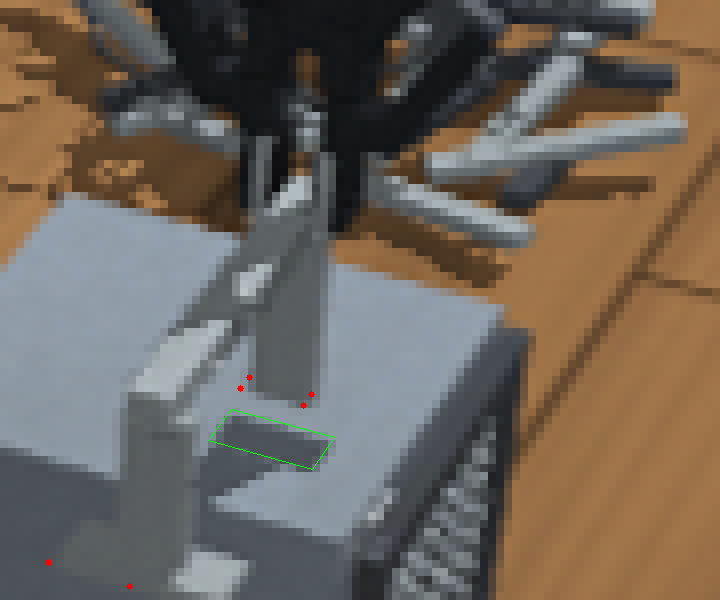

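```bash
python3 - <<'E'
from h import *
im=cv2.imread("pics/t7.png")
z=241.4
q=proj("top",[(596+dx,194.7-dy,z) for dx in(8,-8) for dy in(20,135)]);print(q.round(1))
x0,y0=155,185;f=10
v=cv2.resize(im[y0:y0+55,x0:x0+80],None,fx=f,fy=f,interpolation=cv2.INTER_NEAREST)
for a in q: cv2.circle(v,tuple(((a-[x0,y0]+.5)*f).astype(int).tolist()),3,(0,0,255),-1)
S=proj("top",[(596+dx,194.7+dy,160.4) for dx,dy in((12,-4),(-12,-4),(-12,4),(12,4))]);cv2.polylines(v,[((S-[x0,y0]+.5)*f).astype(np.int32)],True,(0,255,0),1)
cv2.imwrite("pics/z9.png",v)
E
```

```text
[[174.3 202.8]
 [224.  201.9]
 [174.2 209.6]
 [223.9 208.6]]
```

View pics/z9.png

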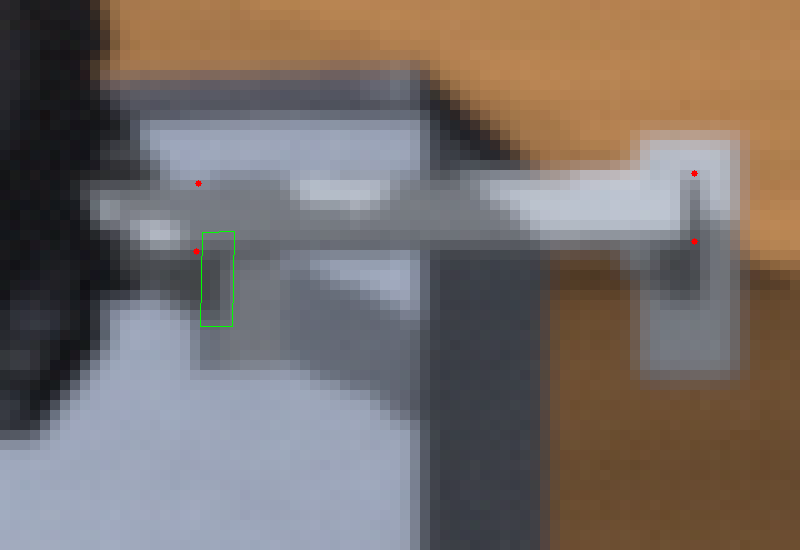

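Scene and top agree that the blade sits about 2 mm off the slot centre, towards +x and +y, which is within tolerance. I'll correct for that and go in with force guards.

```bash
python3 - <<'E'
from h import *
np.set_printoptions(precision=2,suppress=True,linewidth=200)
x,y=594.5,192.2
env.line_to(np.array([x,y,228.]),v=60);env.sleep(.1);print(env.current_wrist_force())
r=env.line_to(np.array([x,y,191.]),v=50,threshold=5);print(r,env.current_tcp_pos(),env.current_wrist_force(),env.current_ft_torque())
if not r:
    r=env.line_to(np.array([x,y,174.]),v=30,threshold=20);print(r,env.current_tcp_pos(),env.current_wrist_force(),env.current_ft_torque())
print(env.current_time_s())
cv2.imwrite("pics/s10.png",camera("scene"));cv2.imwrite("pics/t10.png",camera("top"))
s=cv2.imread("pics/s10.png")[60:225,300:520];t=cv2.imread("pics/t10.png")[150:300,100:300]
cv2.imwrite("pics/z10.png",np.hstack([cv2.resize(s,(400,300),interpolation=2),cv2.resize(t,(400,300),interpolation=2)]))
E
```

```text
[ 0.21  0.24 -3.14]
False [594.74 192.27 191.36] [-0.4  -0.5  -3.47] [ 0.2  -0.02 -0.07]
False [595.36 192.39 175.1 ] [ 0.96 -0.09  5.01] [ 0.21 -0.3   0.07]
19.8083
```

View pics/z10.png

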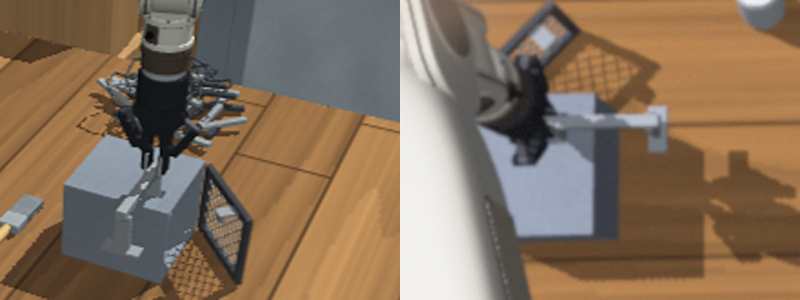

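The door has sprung open, with its mesh at about (225,220) in the crop. I'll withdraw and stand the key on open bench.

```bash
python3 - <<'E'
from h import *
np.set_printoptions(precision=2,suppress=True,linewidth=200)
env.sleep(.1)
p=np.array(env.current_tcp_pos());env.line_to(np.array([594.5,192.2,250.]),v=70)
env.goto(np.array([480,-20,250.]),down(np.pi/2));env.line_to(np.array([480,-20,82.]),v=120);env.sleep(.2)
print(env.current_wrist_force(),env.current_ft_torque(),env.current_time_s())
print(env.line_to(np.array([480,-20,66.5]),v=15,threshold=2.5),env.current_tcp_pos(),env.current_wrist_force(),env.current_ft_torque())
cv2.imwrite("pics/s11.png",camera("scene"));cv2.imwrite("pics/t11.png",camera("top"));print(env.current_time_s())
s=cv2.imread("pics/s11.png")[110:300,180:433];t=cv2.imread("pics/t11.png")[150:300,200:400]
cv2.imwrite("pics/z11.png",np.hstack([cv2.resize(s,(400,300),interpolation=2),cv2.resize(t,(400,300),interpolation=2)]))
E
```

```text
[ 0.03 -0.45 -3.99] [ 0.19 -0.    0.03] 23.9417
True [479.94 -19.78  67.98] [-0.15  1.14  4.5 ] [ 0.03 -0.03 -0.07]
24.9
```

View pics/z11.png

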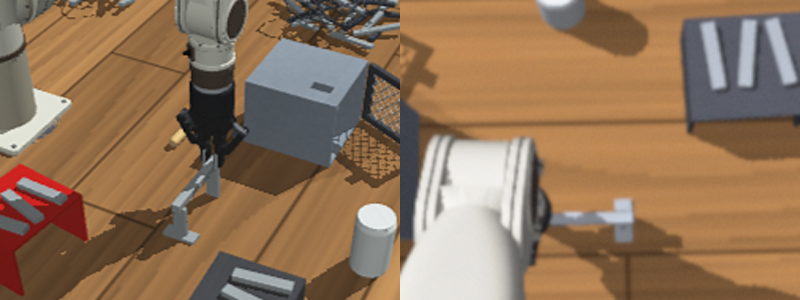

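The key is standing with both feet down and the moment has dropped to about zero. I'll release, rise clear and check.

```bash
python3 - <<'E'
from h import *
np.set_printoptions(precision=2,suppress=True,linewidth=200)
env.command_gripper(50);env.sleep(.1);p=np.array(env.current_tcp_pos())
env.line_to(p+[0,0,80],v=120);env.line_to(p+[-120,150,150],v=250);env.sleep(.5)
cv2.imwrite("pics/s12.png",camera("scene"));cv2.imwrite("pics/t12.png",camera("top"));print(env.current_time_s(),env.current_wrist_force())
s=cv2.imread("pics/s12.png")[110:300,180:433];t=cv2.imread("pics/t12.png")[150:300,200:400]
cv2.imwrite("pics/z12.png",np.hstack([cv2.resize(s,(400,300),interpolation=2),cv2.resize(t,(400,300),interpolation=2)]))
E
```

```text
27.8167 [ 0.32 -0.96 -0.08]
```

View pics/z12.png

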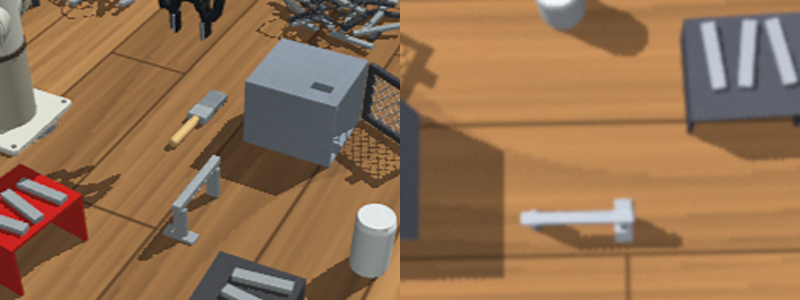

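View pics/t12.png

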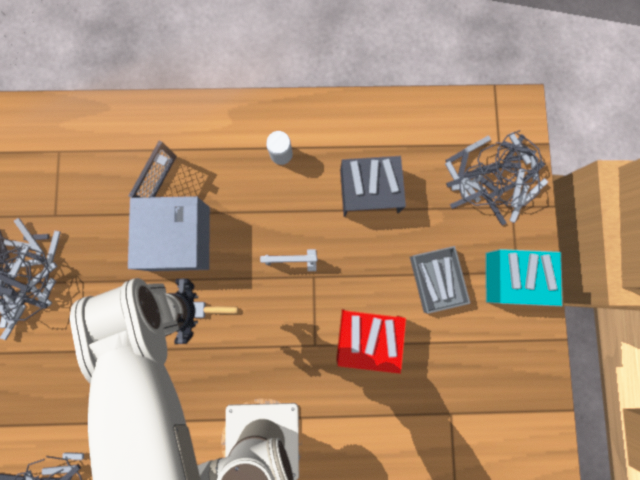

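The top view shows the key standing from (262,260) to (316,260). The door is open, and the can, brush and tray are where they were. One numeric check, then I hand in.

```bash
python3 - <<'E'
from h import *
t=cv2.imread("pics/t12.png");t0=cv2.imread("pics/top0.png")
print("bar",bar(t,255,250,325,275,th=175)[0])
for n,(x,y,w,h) in dict(tray=(408,245,62,70),can=(264,128,32,40),brushhandle=(208,303,34,16)).items():
    d=cv2.absdiff(t,t0)[y:y+h,x:x+w].max(2);print(n,"px changed",int((d>40).sum()))
d=cv2.absdiff(t,t0)[203:225,170:187].max(2);print("slot view diff",d.mean(),d.max())
env.finish_job();print(env.current_time_s())
E
```

```text
bar ((488.59930419921875, -76.8043441772461), (27.026065826416016, 145.72206115722656), 0.03211280703544617)
tray px changed 0
can px changed 0
brushhandle px changed 0
slot view diff 6.032085561497326 55
the job is handed in; nothing more can be done
the job is handed in; nothing more can be done
```

The job is done and handed in. The last robot-clock reading was about 28 s, against the 61 s limit. The hand-in gives no verdict, so the checks below are my own.

**What I did:**
- I drew the key out by its foot end about 175 mm and let it stand.
- I took it again above the blade and pressed the blade through the slot. The force rose about 8 N near 11–12 mm of pad travel, and the door sprang open.
- I then stood the key back on open bench, with the blade at about (480, -20) mm.

**Last checks:**
- **Key:** it stands upright. The mask gave a bar about 146 mm long (true length 150), and the blade is well over 100 mm from the shelf and the locker.
- **Door:** it is clearly open in both views after the blade was withdrawn.
- **Bystanders:** the tray, the can and the brush handle show no changed pixels against the start. The gripper hid the brush head in the top view.
- **Robot:** the gripper was clear of everything.

**Not confirmed or in disagreement:**
- **Hook:** I did not measure it springing back up. I only compared the slot image with the start: mean difference 6, with a few pixels changed up to 55.
- **Camera agreement:** the two views differed by about 2–4 mm on where the blade sat over the slot. I shifted by a compromise of 1.5 mm in x and 2.5 mm in y, and the blade entered without touching the edge.

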